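Shorten the camera boom by one hole

TASK

The filming camera on the telescoping boom stands too close to the lathe: press down the boom's sprung orange button and slide the tube in to its very next hole, where the button must spring fully up again, then fold the red locking lever right down. Be gentle with the boom (never push it with more than 30 N) and do not disturb the other things on the bench.

Things in the scene. Friction and masses are not known exactly. Their poses are not given: they have to be found in the camera images.
- boom: fixed grey outer tube of the camera boom, 40 mm square, 340 mm long, level on two wooden saddles and a plywood foot (360 x 100 mm). Origin on the bench straight below the first hole. x runs along the tube in the direction in which the inner tube slides in (away from the camera), y across, z up. The tube reaches from x = -140 to +200 mm, its top face at z = 80 mm
- first_hole (a point): centre of the first hole, in the tube's top face, where the button starts; fixed, axes as the boom's. A slot along the top joins dark square holes 18 mm long. The next hole's centre lies 34 to 49 mm from here along +x: it differs from boom to boom and is not measured, so look or feel for it. One more hole lies 44 mm beyond that
- inner (a joint): how far the inner tube, with camera and button, has slid in, in m; 0 with the button in the middle of the first hole. The camera (100 x 55 x 60 mm, top 174 mm above the bench) stands on it, its centre 265 mm from the button towards the boom's -x, its lens reaching 83 mm farther. About 3 N of friction holds it where it is left; end stop at 0.095. The button has up to 2 mm of play in a hole either way
- catch (a joint): how far the orange button is pressed, in m: 0 up, 0.007 fully down. Its spring needs 5.4 N to start, 9.6 N fully down. Only when more than 4.5 mm down is the tube free to slide. Let go between holes it rides at 4.5 mm under the tube's wall and springs up by itself under a hole; held farther down than 4.5 mm it passes the hole
- catch_pad (a point): where to press: middle of the orange button's flat top, 36 mm long (boom's x) and 30 mm wide, 15 mm above the tube's top face when up, 8 mm from the first hole towards -x at the start. At the flat's +x end stands a ridge 12 mm high, 8 mm thick, near face 18 mm from this point, for a fingertip to push the tube in. Moves with tube and button; axes as the boom's
- lever (a joint): angle of the red locking lever, in rad: 0 folded down flat along the tube, 1.3 fully raised; it starts at 0.75 to 1.05 and stays where it is left (friction 0.12 N m)
- lever_hinge (a point): the lever's hinge axis (parallel to the boom's y), fixed at x = -128 mm, z = 98 mm in the boom's frame, between two lugs (to z = 105 mm) on a black clamp collar that spans x = -147 to -103 mm, 60 mm wide, top at z = 87 mm. Axes as the boom's
- lever_tip (a point): middle of the free end of the red lever's upper face, 75 mm from the hinge; the lever is 26 mm wide, 7 mm thick and, folded down, points from the hinge along the boom's +x with its upper face 5.5 mm above the hinge axis
- mallet: bystander, leave alone: turned wooden mallet lying down, 275 mm long, head 92 mm across; origin under its middle
- wood_bowl: bystander, leave alone: turned dark wooden bowl, 150 mm across, 55 mm high; origin under its centre
- wax_jar: bystander, leave alone: yellow wax jar with a metal cap, 68 mm across, 65 mm high; origin under its centre
- blank: bystander, leave alone: light wooden block 70 x 70 x 90 mm high; origin under its centre
- chuck_key: bystander, leave alone: screwdriver with black handle lying flat, 150 mm long
- ferrule: bystander, leave alone: brass ferrule standing up, 32 mm across, 30 mm high; origin under its centre
- pencil_block: bystander, leave alone: dark wooden block 90 x 35 x 22 mm high; origin under its centre

How it is judged:
By the outcome, as a careful person would: the job done as asked, in the order asked, and still so for the second after the job is handed in, with the robot touching nothing.
It also fails if it takes over 51 s, if anything falls off the work surface, if the arm or the gripper's body presses on something with over 40 N, if the wrist force passes 120 N, or if a joint passes its speed limit or range.

ROBOT

A 6-joint arm with a two-finger parallel gripper is mounted at the origin on the work surface. World frame = base frame: x ahead of the robot, y to its left, z up, the work surface at z = 0. Lengths are in mm, angles in degrees, forces in N, time in s.
With the tool pointing down it reaches from about 350 to 850 mm from the base axis. Payload 8.1 kg.
Tool frame: the origin (TCP) lies at the very end of the fingers, on their centre line; the grasp point (between the pads) lies 19 mm behind it (r.grip_depth is the distance from the TCP to the grasp point, in mm); z points along the fingers, y is the direction in which the jaws open and shut (so a half turn about z gives the same grasp; the last joint's range is limited). The gripper opens to 85 mm and grips with 20 to 120 N. Pads are 22 mm wide; open, the fingers measure 114 mm over their backs; the gripper's body (76 mm by 85 mm) begins 54 mm behind the grasp point. The pads swing forward as they close: fully open they stand 13 mm farther back than shut.
Start: joints at [67.357, 7.471, 85.268, -0, 87.261, -4.893], TCP at [182.899, 571.448, 231.292] pointing down, gripper open.
Joint ranges: [-169.43, 169.43], [-51.17, 129.36], [1.28, 143.12], [-76.62, 256.62], [0, 156.53], [-152.29, 152.29]. Speed limits (degrees/s): [136.94, 136.94, 159.86, 180, 180, 180].

INTERFACE

Orientations are given as [roll, pitch, yaw] about the fixed x, y, z axes, in that order (R = Rz(yaw) Ry(pitch) Rx(roll)).
In Python, from bench import status, viewer, hand_in, r gives the robot as it stands.
- The arm moves only by the shell command python3 -m crank 'ROWS' [OPENING] [FORCE]. ROWS is a JSON object of lists of equal length, an entry for each row: "slide": the shift along the tool's x, y, z in m, a list of three; "twist": the turn about the tool's z in rad. A call has 1 to 8 rows; each row shifts and turns the commanded pose from where the row before left it, along the tool's axes as they then stand; what a row does not reach is not made up. A row lasts 1/10 s, in which the tool goes at most 50 mm and 8.59 degrees, less where a joint would pass 70% of its speed; a pose out of reach is approached as far as the arm can. A call with a gripper value outside its range is refused whole. OPENING is the closure, from 0 (fully open) to 1 (shut), set as the call begins (- or left out, the last holds). The fingers move at their own pace and stop on an object; FORCE is the grip in N (left out, the last holds). Time passes only in rows, so rows that do not move let the fingers close. It gives the time, the measured TCP pose, the force and the opening at its end, in the units of the state.
- status.sense(): the state, without advancing time (a new reading comes with each control period).
- viewer.snapshot(name): name is "scene" or "top" or "wrist"; returns a dict with "img" (400x640x3 uint8, red, green, blue), "fx", "fy", "cx", "cy" (pixels), "R" (3x3) and "t" (3): a world point X has camera coordinates R X + t; the wrist camera has in their place "hand_eye" (4x4, takes a point from camera to tool coordinates, whose origin is the TCP and whose axes are the flange's). Camera axes: x right, y down, z forward; pixel columns grow to the right and rows downward; lengths in mm; the calibration is good to about 2 mm. The wrist camera is an equidistant fisheye: a pixel r from the principal point sees the ray r / f radians off the axis. A picture is of the moment at which its call begins: read the wrist's pose just before it. There is no depth.
- hand_in(): hands the job in, once; it reports no verdict.
The state is a dict: "time": time; "joint_pos": joint angles; "qd": joint speeds; "joint_efforts": joint torques, N m; "tool_pos": TCP position; "tcp_rot": TCP orientation; "ft_force": force on the tool from outside, world axes, zero at the start; "wrist_torque": the same for the moment, N m; "finger_gap": finger opening in mm.
Only numpy, scipy, OpenCV 4.12 (cv2) and the standard library are available. Lean on these libraries where they do the work, as an engineer would, in place of code of your own. Each camera call takes 0.05 s, during which the arm holds its last target.

## Working session

There is one attempt and no reset: what is moved stays moved. The work goes in short steps, Python scripts to look and compute and a shell command to move; the robot and the scene stay as the last step left them, time stands still between calls to the robot, and variables do not carry over. Pictures are saved under pics/ and viewed, and the job is handed in when it is done.

```bash
ls; mkdir -p pics; python3 - <<'E'
from bench import status, viewer, r
import cv2,json
print(status.sense())
for n in ["scene","top","wrist"]:
    s=viewer.snapshot(n); cv2.imwrite(f"pics/{n}0.png",s["img"][:,:,::-1])
    print(n,{k:(v.tolist() if hasattr(v,'tolist') else v) for k,v in s.items() if k!="img"})
E
```

```text
pics
{'time': 0.0, 'joint_pos': array([ 6.73559345e+01,  7.51687179e+00,  8.53281011e+01,  6.83993056e-04,
        8.72624665e+01, -4.89244257e+00]), 'qd': array([ 0.06241944, -0.03848988, -0.04015363,  0.07229481,  0.00311311,
        0.04862921]), 'joint_efforts': array([ 2.46249811e-04, -5.69390523e+01, -5.00553954e+01, -9.33630781e-05,
        1.43924533e-02, -2.69992336e-05]), 'tool_pos': array([182.69153717, 570.93508235, 230.23734713]), 'tcp_rot': array([-1.79893010e+02, -9.84367434e-03,  1.62248335e+02]), 'ft_force': array([-0.14719204,  0.47801928, -0.37382105]), 'wrist_torque': array([ 0.01300229, -0.01443706, -0.01982234]), 'finger_gap': 85.38693465424605}
scene {'fx': 489.4714388580462, 'fy': 489.4714388580462, 'cx': 323.6610733354931, 'cy': 190.91045546889657, 'R': [[-0.5356910580247278, 0.8443914891574462, 0.0061727944091514025], [0.6375234502478697, 0.40922367082988037, -0.6527632324331459], [-0.5537137714888435, -0.34574412543236044, -0.7575368367232136]], 't': [429.52365761911676, -253.43645032689406, 1554.5754533789975]}
top {'fx': 403.05331920165526, 'fy': 403.05331920165526, 'cx': 320.2672070543421, 'cy': 200.8182660659762, 'R': [[-0.003391462518032433, -0.9998420539461153, 0.01744606381974145], [-0.9873588591207497, 0.0005834875032247003, -0.15849966201258997], [0.15846444805621374, -0.0177630713320442, -0.9872048885611803]], 't': [-128.12828039296207, 582.3705927622049, 930.6647988553591]}
wrist {'fx': 309.70691628693146, 'fy': 309.70691628693146, 'cx': 318.9586904675856, 'cy': 201.17198229926456, 'hand_eye': [[0.0004260559824732356, -0.947123627929193, -0.3208685897599541, 82.64157139316725], [0.9999994738797154, 0.00010411796745834489, 0.0010204899503868348, 0.4203252372316779], [-0.0009331219586886531, -0.3208688557303292, 0.9471231739883244, -142.9448949261104], [0.0, 0.0, 0.0, 1.0]]}
```

View pics/scene0.png

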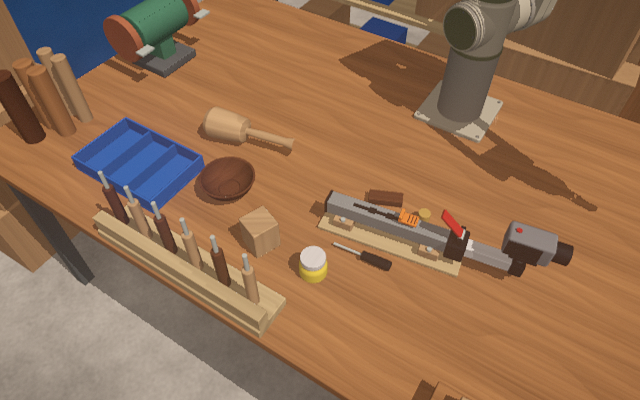

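View pics/top0.png

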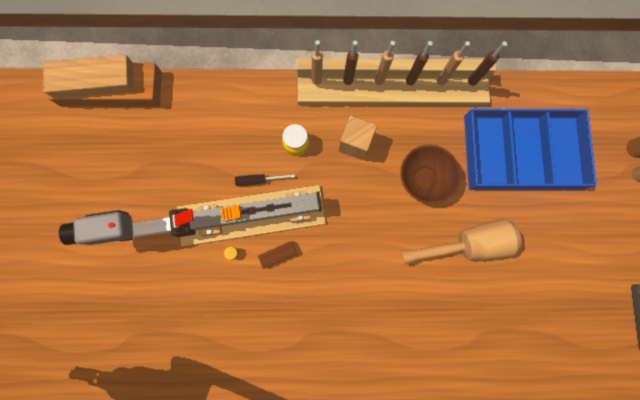

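View pics/wrist0.png

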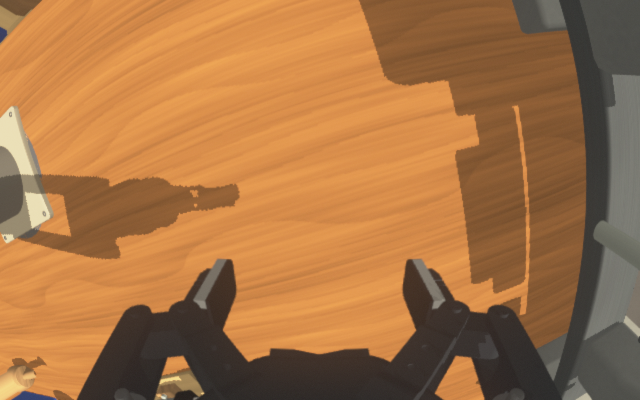

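```bash
cat > h.py <<'E'
import numpy as np, cv2
from bench import status, viewer, r
from scipy.spatial.transform import Rotation as Ro
def ray(s,px,z):
    K=np.array([(px[0]-s["cx"])/s["fx"],(px[1]-s["cy"])/s["fy"],1.])
    R=np.array(s["R"]);t=np.array(s["t"]); c=-R.T@t; d=R.T@K
    return c+d*(z-c[2])/d[2]
def proj(s,X):
    c=np.array(s["R"])@np.asarray(X,float)+np.array(s["t"])
    return np.array([s["cx"]+s["fx"]*c[0]/c[2],s["cy"]+s["fy"]*c[1]/c[2]])
def tri(ss,pxs):
    A=np.zeros((3,3));b=np.zeros(3)
    for s,px in zip(ss,pxs):
        R=np.array(s["R"]);t=np.array(s["t"]); c=-R.T@t
        d=R.T@np.array([(px[0]-s["cx"])/s["fx"],(px[1]-s["cy"])/s["fy"],1.]);d/=np.linalg.norm(d)
        P=np.eye(3)-np.outer(d,d);A+=P;b+=P@c
    return np.linalg.solve(A,b)
def wrist_pose(st):
    """camera-to-world for wrist"""
    T=np.eye(4);T[:3,:3]=Ro.from_euler('xyz',st["tcp_rot"],degrees=True).as_matrix();T[:3,3]=st["tool_pos"];return T
def wray(s,st,px,z):
    u=np.array([px[0]-s["cx"],px[1]-s["cy"]]);rr=np.hypot(*u);th=rr/s["fx"]
    d=np.array([*(u/rr*np.sin(th)),np.cos(th)])
    C=wrist_pose(st)@np.array(s["hand_eye"]);c=C[:3,3];d=C[:3,:3]@d
    return c+d*(z-c[2])/d[2]
def wproj(s,st,X):
    C=np.linalg.inv(wrist_pose(st)@np.array(s["hand_eye"]));p=C[:3,:3]@np.asarray(X,float)+C[:3,3]
    n=np.hypot(p[0],p[1]);th=np.arctan2(n,p[2])
    return np.array([s["cx"]+s["fx"]*th*p[0]/n,s["cy"]+s["fy"]*th*p[1]/n])
def crop(img,x0,y0,w,h,k,name):
    cv2.imwrite("pics/"+name,cv2.resize(img[y0:y0+h,x0:x0+w,::-1],None,fx=k,fy=k,interpolation=cv2.INTER_CUBIC))
E
python3 - <<'E'
from h import *
s=viewer.snapshot("top");crop(s["img"],160,170,180,90,4.4,"tc1.png")
q=viewer.snapshot("scene");crop(q["img"],310,180,160,100,5,"sc1.png")
E
```

```text
(no output)
```

View pics/tc1.png

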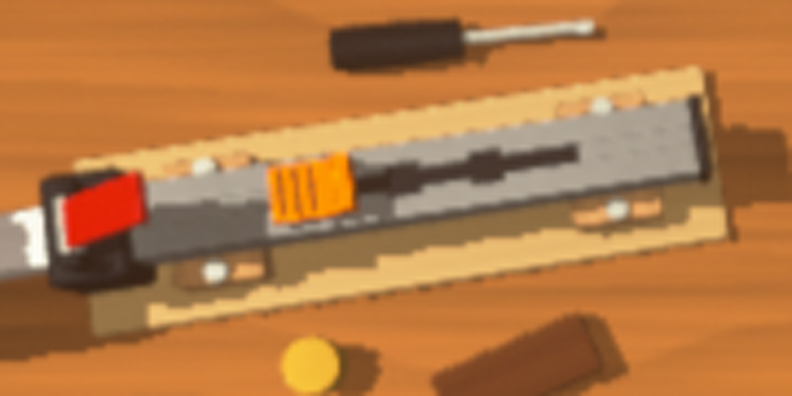

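View pics/sc1.png

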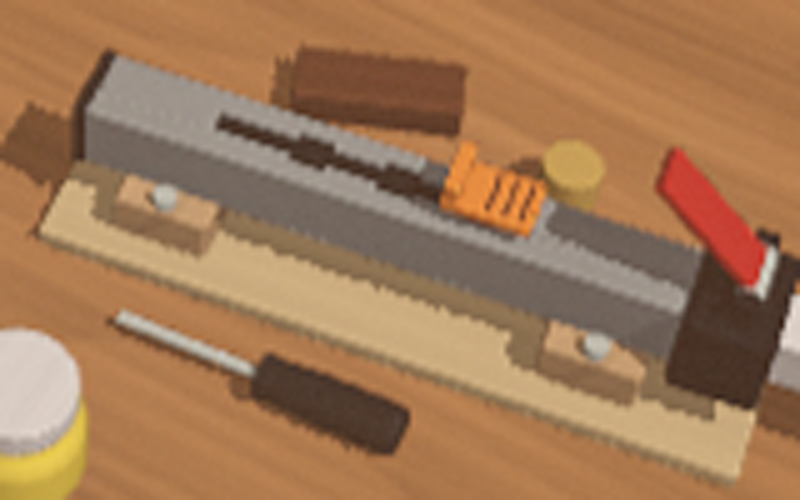

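```bash
python3 - <<'E'
from h import *
s=viewer.snapshot("top");q=viewer.snapshot("scene")
tc=lambda a,b:np.array([160+(a+.5)/4.4-.5,170+(b+.5)/4.4-.5])
sc=lambda a,b:np.array([310+(a+.5)/5-.5,180+(b+.5)/5-.5])
for s_ in (s,q): print(-np.array(s_["R"]).T@np.array(s_["t"]))
P={}
for n,a,b in [("h2",(405,178),(404,182)),("h3",(487,165),(312,151)),("slotend",(578,153),(220,122))]:
    P[n]=tri([s,q],[tc(*a),sc(*b)]); print(n,P[n],ray(s,tc(*a),80),ray(q,sc(*b),80))
for n,p in [("far+y",(690,98)),("far-y",(705,180)),("near+y",(145,183)),("near-y",(135,262))]: print(n,ray(s,tc(*p),80))
for n,p in [("far-y",(112,55)),("far+y",(85,110)),("near+y",(672,310))]: print(n,ray(q,sc(*p),80))
print("butt",tri([s,q],[tc(295,192),sc(492,205)]))
print("levertip",ray(s,tc(142,197),160),tri([s,q],[tc(140,198),sc(667,170)]))
E
```

```text
[ 427.09693812 -111.91638379 1013.29771532]
[1252.45350018  278.51140419 1009.56281364]
h2 [554.75216356  31.64347982  81.17303403] [555.17471284  31.24547919  80.        ] [553.56365033  31.88900722  80.        ]
h3 [562.10967663 -13.01106083  82.39417475] [562.09187353 -11.97619635  80.        ] [560.71858124 -14.53175197  80.        ]
slotend [568.78562095 -60.728673    79.91240049] [568.49527101 -60.15359459  80.        ] [569.11861445 -61.28061562  80.        ]
far+y [ 598.20449119 -119.75348423   80.        ]
far-y [ 553.94411061 -127.6353882    80.        ]
near+y [552.64783094 168.0598498   80.        ]
near-y [510.88347507 171.32860166  80.        ]
far-y [ 560.83009051 -128.69162458   80.        ]
far+y [ 598.41281466 -121.05883947   80.        ]
near+y [553.38549303 170.42541286  80.        ]
butt [548.74748424  81.19767057  91.32341987]
levertip [535.0798219  145.18242951 160.        ] [536.33109554 147.62936846 150.60367432]
```

```bash
python3 -m crank '{"slide":[[0,0,0],[0,0,0],[0,0,0],[-0.0215,-0.042,0],[-0.0215,-0.042,0],[-0.0215,-0.042,0],[-0.0215,-0.042,0],[-0.0215,-0.042,0]],"twist":[-0.145,-0.145,-0.145,-0.031,0,0,0,0]}' 1 20
python3 -m crank '{"slide":[[-0.0215,-0.042,0],[-0.0215,-0.042,0],[-0.0215,-0.042,0],[-0.0215,-0.042,0],[-0.0215,-0.042,0],[-0.0215,-0.042,0],[-0.0215,-0.042,0],[-0.0215,-0.042,0]],"twist":[0,0,0,0,0,0,0,0]}'
python3 - <<'E'
from h import *
st=status.sense();s=viewer.snapshot("wrist");print(st["time"],st["tool_pos"],st["tcp_rot"],st["ft_force"],st["finger_gap"])
cv2.imwrite("pics/w1.png",s["img"][:,:,::-1])
q=viewer.snapshot("scene");crop(q["img"],310,130,160,150,4,"s1.png")
E
```

```text
time: 1.15
tool_pos: [321.3, 378.4, 231.4]
tcp_rot: [180.0, 0.0, -171.0]
ft_force: [0.9, 0.5, 1.0]
finger_gap: -0.4
time: 1.95
tool_pos: [543.7, 72.9, 231.5]
tcp_rot: [180.0, 0.0, -171.1]
ft_force: [0.0, 0.3, -0.1]
finger_gap: 0.1
1.95 [543.66870782  72.89278603 231.50575018] [ 1.79998412e+02  3.42353445e-02 -1.71059506e+02] [ 0.03598549  0.34492473 -0.12918096] 0.08299918842261828
```

View pics/w1.png

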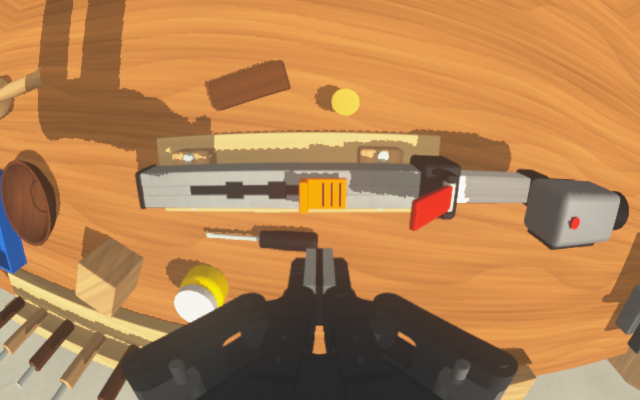

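View pics/s1.png

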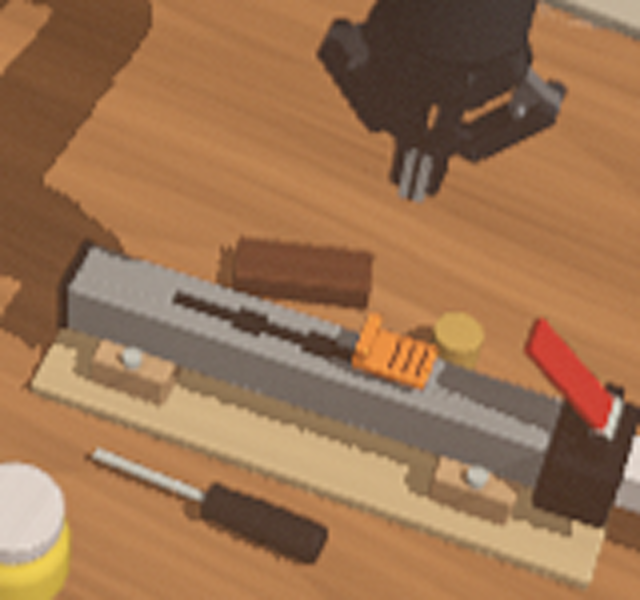

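```bash
python3 - <<'E'
from h import *
im=cv2.imread("pics/w1.png")[:,:,::-1]
crop(im,130,150,180,70,4.4,"w1a.png");crop(im,290,140,180,100,4.4,"w1b.png")
E
```

```text
(no output)
```

View pics/w1a.png

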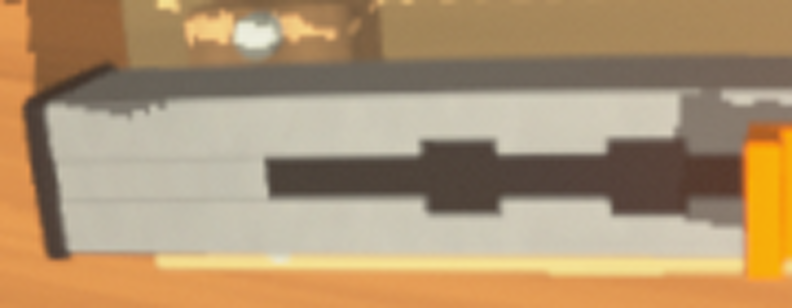

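View pics/w1b.png

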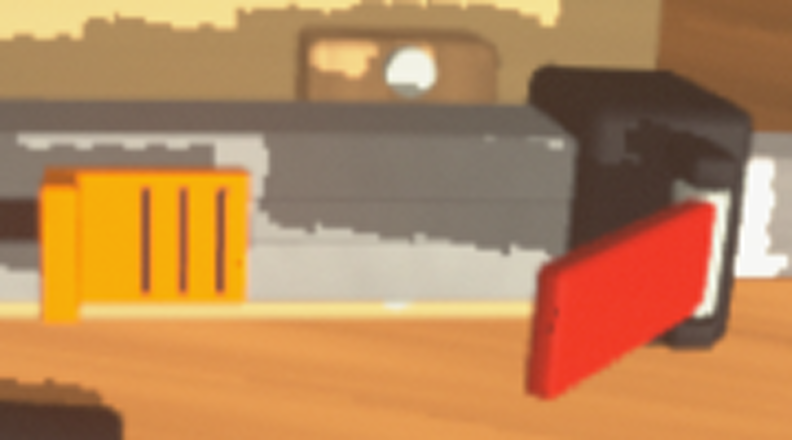

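```bash
cat >> h.py <<'E'
class B: pass
def toboom(P,o=(547.7,74.1),yaw=-81.1):
    a=np.radians(yaw);d=np.asarray(P)[:2]-np.array(o);return np.array([d@[np.cos(a),np.sin(a)],d@[-np.sin(a),np.cos(a)],P[2]]).round(1)
E
python3 - <<'E'
from h import *
s=viewer.snapshot("wrist");st=status.sense()
A=lambda a,b:(130+(a+.5)/4.4-.5,150+(b+.5)/4.4-.5)
Bc=lambda a,b:(290+(a+.5)/4.4-.5,140+(b+.5)/4.4-.5)
for n,p,z in [("h3",A(461,177),80),("h2",A(648,176),80),("slotend",A(267,177),80),("end far",A(45,103),80),("end near",A(65,250),80),("edge near",A(735,255),80),("edge far",A(675,92),80),
 ("flat ul",Bc(78,172),95),("flat ur",Bc(247,170),95),("flat lr",Bc(247,300),95),("flat ll",Bc(78,300),95),("ridge ul",Bc(40,180),107),("ridge ll",Bc(42,318),107),("collar",Bc(575,200),87)]:
    P=wray(s,st,p,z);print(n,P.round(1),toboom(P))
E
```

```text
h3 [561.7 -11.3  80. ] [86.6  0.6 80. ]
h2 [555.   32.1  80. ] [42.6  0.7 80. ]
slotend [568.7 -60.1  80. ] [135.9   0.   80. ]
end far [ 558.2 -123.6   80. ] [197.  -20.2  80. ]
end near [ 596.8 -118.8   80. ] [198.2  18.7  80. ]
edge near [570.8  54.1  80. ] [23.3 19.8 80. ]
edge far [534.8  35.9  80. ] [ 35.8 -18.7  80. ]
flat ul [535.5  60.6  95. ] [ 11.5 -14.2  95. ]
flat ur [529.6  95.8  95. ] [-24.3 -14.5  95. ]
flat lr [558.4 101.   95. ] [-25.   14.7  95. ]
flat ll [564.   64.6  95. ] [11.9 14.6 95. ]
ridge ul [535.1  53.1 107. ] [ 18.8 -15.6 107. ]
ridge ll [564.7  57.5 107. ] [ 19.   14.2 107. ]
collar [526.2 172.4  87. ] [-100.4   -6.    87. ]
```

```bash
python3 -m crank '{"slide":[[-0.0042,0.0025,0.04],[0,0,0.04],[0,0,0.035],[0,0,0.01],[0,0,0],[0,0,0]],"twist":[0,0,0,0,0,0]}'
python3 - <<'E'
from h import *
st=status.sense();s=viewer.snapshot("wrist");print(st["time"],st["tool_pos"],toboom(st["tool_pos"]),st["ft_force"])
cv2.imwrite("pics/w2.png",s["img"][:,:,::-1])
q=viewer.snapshot("scene");crop(q["img"],330,130,130,120,5,"s2.png")
E
```

```text
time: 2.7
tool_pos: [547.5, 78.4, 108.3]
tcp_rot: [-180.0, 0.1, -171.0]
ft_force: [1.3, 0.2, 0.9]
finger_gap: 0.2
2.7 [547.53155012  78.4063536  108.33211701] [ -4.3   0.5 108.3] [1.25783226 0.19501829 0.91138769]
```

View pics/w2.png

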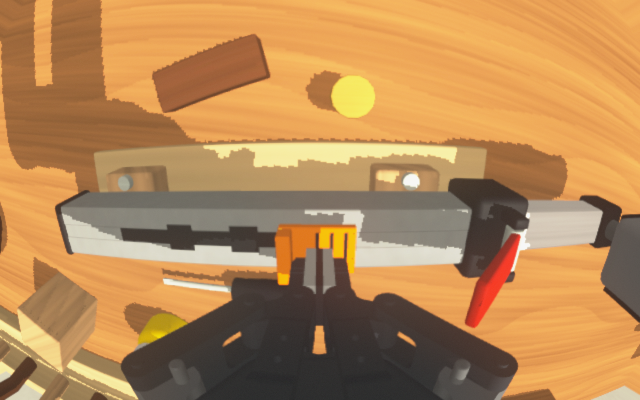

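View pics/s2.png

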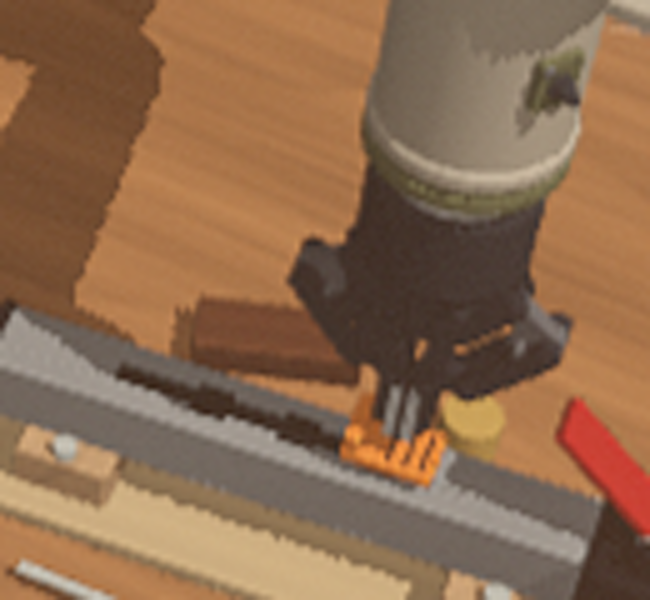

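```bash
python3 -m crank '{"slide":[[0,0,0.010],[0,0,0.002],[0,0,0.001],[0,0,0]],"twist":[0,0,0,0]}'
python3 -m crank '{"slide":[[0,0,0.002],[0,0,0.001]],"twist":[0,0]}'
```

```text
time: 3.2
tool_pos: [547.1, 77.9, 94.1]
tcp_rot: [-180.0, 0.1, -171.1]
ft_force: [-1.0, 1.0, 6.3]
finger_gap: 0.5
time: 3.4
tool_pos: [547.1, 77.9, 91.3]
tcp_rot: [-180.0, 0.1, -171.1]
ft_force: [-1.2, 0.4, 7.8]
finger_gap: -0.2
```

```bash
python3 -m crank '{"slide":[[0,0,0.001],[0,0,0.0013],[0,0,0]],"twist":[0,0,0]}'
python3 -m crank '{"slide":[[0,-0.002,0],[0,-0.002,0],[0,-0.002,0],[0,0,0]],"twist":[0,0,0,0]}'
```

```text
time: 3.7
tool_pos: [547.2, 77.9, 89.2]
tcp_rot: [-180.0, 0.1, -171.1]
ft_force: [-3.3, 0.6, 8.7]
finger_gap: 0.1
time: 4.1
tool_pos: [548.0, 72.2, 89.3]
tcp_rot: [180.0, 0.1, -171.1]
ft_force: [-2.7, 1.6, 8.6]
finger_gap: -0.2
```

```bash
python3 -m crank '{"slide":[[0,-0.002,0],[0,-0.003,0],[0,-0.003,0],[0,-0.003,0],[0,-0.003,0],[0,0,0]],"twist":[0,0,0,0,0,0]}'
python3 - <<'E'
from h import *
st=status.sense();s=viewer.snapshot("wrist");print(st["time"],st["tool_pos"],toboom(st["tool_pos"]),st["ft_force"])
crop(s["img"],100,170,260,130,3,"w3.png")
E
```

```text
time: 4.7
tool_pos: [550.2, 58.2, 89.3]
tcp_rot: [180.0, 0.1, -171.1]
ft_force: [-3.2, 1.0, 9.9]
finger_gap: 0.5
4.7 [550.23016573  58.21633839  89.27455544] [16.1  0.  89.3] [-3.19339638  1.02675089  9.90752242]
```

View pics/w3.png

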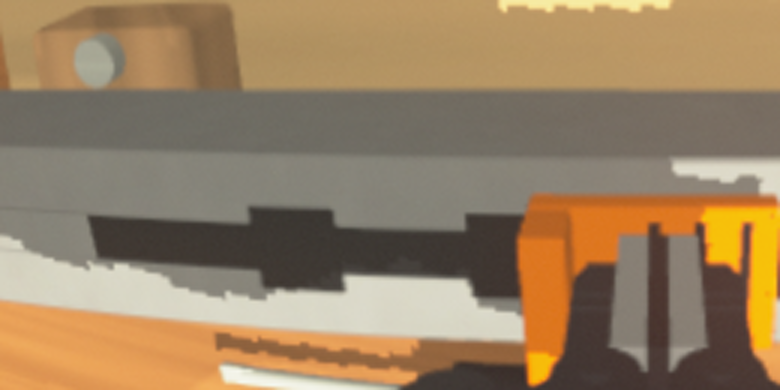

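```bash
python3 - <<'E'
from h import *
s=viewer.snapshot("wrist");st=status.sense()
A=lambda a,b:(100+(a+.5)/3-.5,170+(b+.5)/3-.5)
for n,p,z in [("ridge ol",A(518,240),101.5),("ridge ol far",A(530,198),101.5),("h3",A(296,250),80),("h3L",A(254,250),80),("h3R",A(339,250),80),("h2L",A(470,250),80)]:
    print(n,toboom(wray(s,st,p,z)))
E
```

```text
ridge ol [ 37.9 -13.5 101.5]
ridge ol far [ 35.6 -21.  101.5]
h3 [86.5  1.5 80. ]
h3L [95.9  2.  80. ]
h3R [77.2  1.1 80. ]
h2L [50.9  0.2 80. ]
```

```bash
python3 -m crank '{"slide":[[0,0,-0.004],[0,0,-0.004],[0,-0.003,0],[0,-0.003,0],[0,-0.003,0],[0,0,0]],"twist":[0,0,0,0,0,0]}'
python3 -m crank '{"slide":[[0,-0.002,0],[0,-0.002,0],[0,-0.002,0],[0,0,0]],"twist":[0,0,0,0]}'
python3 - <<'E'
from h import *
st=status.sense();s=viewer.snapshot("wrist");print(st["time"],st["tool_pos"],toboom(st["tool_pos"]),st["ft_force"])
crop(s["img"],100,170,260,130,3,"w4.png")
E
```

```text
time: 5.4
tool_pos: [551.2, 48.9, 96.0]
tcp_rot: [180.0, 0.0, -171.1]
ft_force: [-0.3, 0.8, 3.2]
finger_gap: 0.1
time: 5.8
tool_pos: [552.1, 43.0, 96.1]
tcp_rot: [-180.0, 0.0, -171.1]
ft_force: [-0.9, 2.8, 3.5]
finger_gap: 0.4
5.8 [552.05844177  42.98815317  96.0740057 ] [31.4 -0.5 96.1] [-0.87228876  2.77042969  3.54041581]
```

View pics/w4.png

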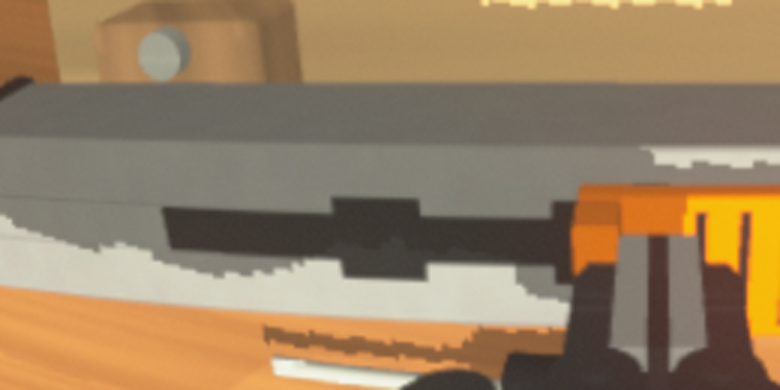

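```bash
python3 -m crank '{"slide":[[0,0,-0.003],[0,0,0]],"twist":[0,0]}'
python3 -m crank '{"slide":[[0,-0.002,0],[0,-0.002,0],[0,0,0]],"twist":[0,0,0]}'
```

```text
time: 6.05
tool_pos: [551.6, 43.0, 98.8]
tcp_rot: [-180.0, -0.0, -171.1]
ft_force: [-0.3, 0.2, 1.4]
finger_gap: -0.0
time: 6.35
tool_pos: [552.4, 39.1, 98.9]
tcp_rot: [180.0, -0.0, -171.1]
ft_force: [-1.8, 2.5, 1.3]
finger_gap: 0.0
```

```bash
python3 - <<'E'
from h import *
st=status.sense();s=viewer.snapshot("wrist");print(st["time"],st["tool_pos"],toboom(st["tool_pos"]),st["ft_force"])
crop(s["img"],100,170,260,130,3,"w5.png")
q=viewer.snapshot("scene");crop(q["img"],330,130,130,120,5,"s5.png")
E
```

```text
6.35 [552.36182923  39.12217751  98.85326025] [35.3 -0.8 98.9] [-1.75419082  2.52025072  1.3470783 ]
```

View pics/w5.png

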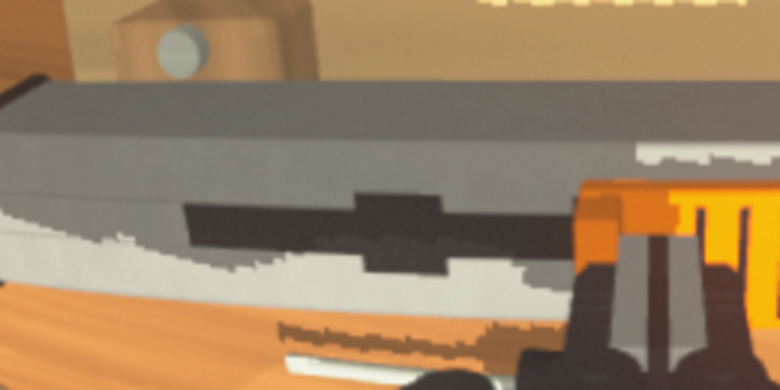

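View pics/s5.png

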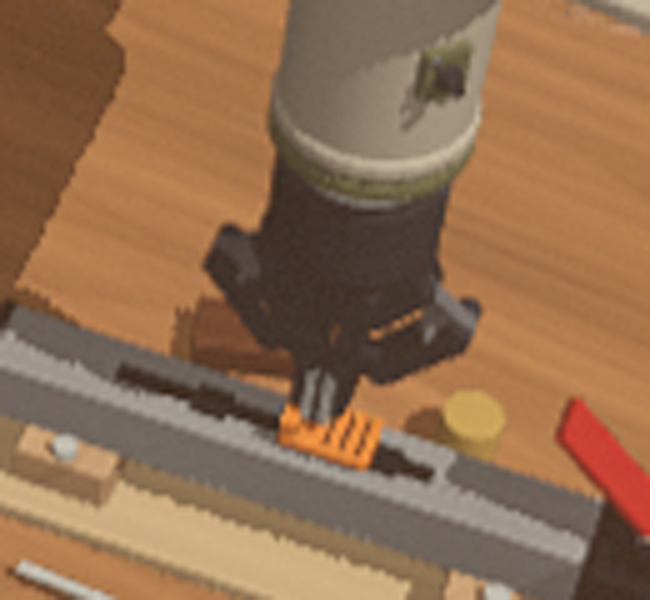

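```bash
for i in 1; do :; done; python3 -m crank '{"slide":[[0,-0.001,0],[0,-0.001,0],[0,0,0]],"twist":[0,0,0]}'
python3 -m crank '{"slide":[[0,-0.001,0],[0,0,0]],"twist":[0,0]}'
python3 -m crank '{"slide":[[0,-0.001,0],[0,0,0]],"twist":[0,0]}'
python3 - <<'E'
from h import *
st=status.sense();s=viewer.snapshot("wrist");print(st["time"],st["tool_pos"],toboom(st["tool_pos"]),st["ft_force"])
crop(s["img"],200,170,260,130,3,"w6.png")
q=viewer.snapshot("scene");crop(q["img"],330,130,130,120,5,"s6.png")
E
```

```text
time: 6.75
tool_pos: [552.7, 37.2, 98.9]
tcp_rot: [-180.0, -0.0, -171.1]
ft_force: [-2.1, 1.9, 0.1]
finger_gap: 0.1
time: 6.95
tool_pos: [552.9, 36.3, 98.9]
tcp_rot: [-180.0, -0.0, -171.1]
ft_force: [-2.5, 3.1, 1.5]
finger_gap: -0.0
time: 7.15
tool_pos: [553.1, 35.2, 98.9]
tcp_rot: [-180.0, -0.0, -171.1]
ft_force: [-2.8, 1.5, 0.9]
finger_gap: -0.1
7.15 [553.07545387  35.23560235  98.8948332 ] [39.2 -0.7 98.9] [-2.75299945  1.50864644  0.89443151]
```

View pics/w6.png

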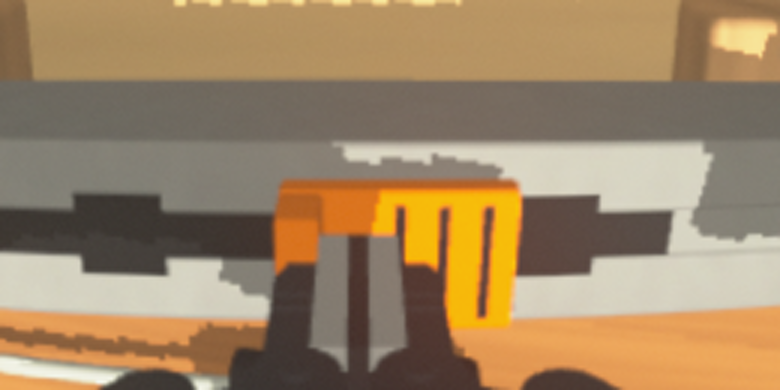

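View pics/s6.png

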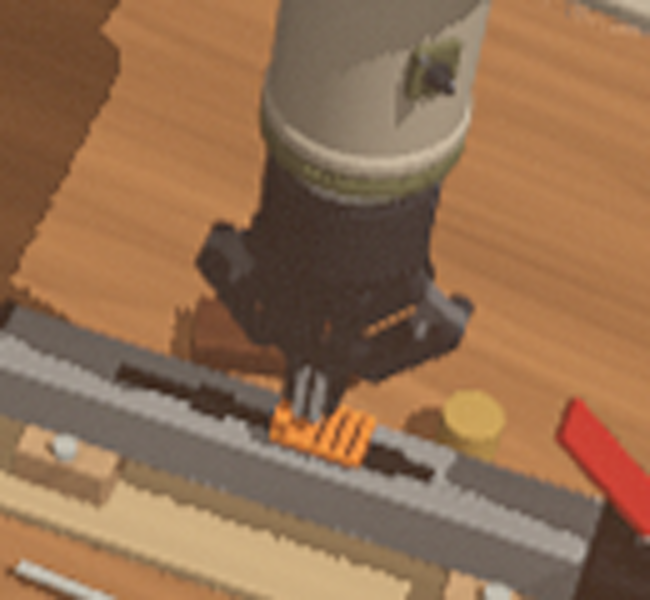

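```bash
python3 -m crank '{"slide":[[0,-0.001,0],[0,0,0]],"twist":[0,0]}'
python3 -m crank '{"slide":[[0,-0.001,0],[0,0,0]],"twist":[0,0]}'
python3 - <<'E'
from h import *
st=status.sense();s=viewer.snapshot("wrist");print(st["time"],st["tool_pos"],toboom(st["tool_pos"]),st["ft_force"])
crop(s["img"],200,170,260,130,3,"w7.png")
E
```

```text
time: 7.45
tool_pos: [553.2, 34.3, 98.9]
tcp_rot: [-180.0, -0.0, -171.1]
ft_force: [-2.5, 2.7, 0.5]
finger_gap: -0.1
time: 7.65
tool_pos: [553.4, 33.3, 98.9]
tcp_rot: [-180.0, -0.0, -171.1]
ft_force: [-3.2, 2.0, 0.5]
finger_gap: -0.3
7.65 [553.43350899  33.26586753  98.91059997] [41.2 -0.7 98.9] [-3.19508041  2.03532072  0.48437133]
```

View pics/w7.png

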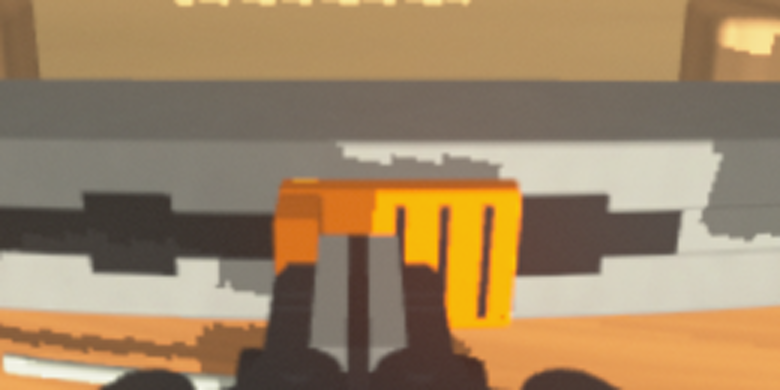

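```bash
python3 - <<'E'
from h import *
s=viewer.snapshot("wrist");st=status.sense()
A=lambda a,b:(200+(a+.5)/3-.5,170+(b+.5)/3-.5)
for n,p,z in [("flat r",A(519,188),90.5),("flat rlow",A(511,325),90.5),("ridge ol",A(275,240),102.5),("h3L",A(87,235),80),("h3R",A(173,235),80),("h1R",A(604,235),80),("slot1R",A(681,235),80)]:
    print(n,toboom(wray(s,st,p,z)))
E
```

```text
flat r [ 11.6 -13.9  90.5]
flat rlow [10.9 15.5 90.5]
ridge ol [ 54.7  -9.8 102.5]
h3L [95.3  1.8 80. ]
h3R [77.3  1.3 80. ]
h1R [-8.7  1.5 80. ]
slot1R [-25.4   2.1  80. ]
```

```bash
python3 -m crank '{"slide":[[0,-0.001,0],[0,-0.001,0],[0,0,0]],"twist":[0,0,0]}'
python3 -m crank '{"slide":[[0,-0.001,0],[0,0,0]],"twist":[0,0]}'
python3 -m crank '{"slide":[[0,-0.001,0],[0,0,0]],"twist":[0,0]}'
python3 - <<'E'
from h import *
st=status.sense();s=viewer.snapshot("wrist");print(st["time"],st["tool_pos"],toboom(st["tool_pos"]),st["ft_force"])
crop(s["img"],200,170,260,130,3,"w8.png")
E
```

```text
time: 8.05
tool_pos: [554.0, 31.2, 99.1]
tcp_rot: [-180.0, 0.0, -171.1]
ft_force: [-2.5, 2.8, 0.8]
finger_gap: 0.2
time: 8.25
tool_pos: [554.5, 30.1, 99.8]
tcp_rot: [-180.0, 0.1, -171.1]
ft_force: [-4.2, 2.4, 4.7]
finger_gap: -0.1
time: 8.45
tool_pos: [554.6, 29.1, 99.9]
tcp_rot: [-180.0, 0.1, -171.1]
ft_force: [-3.1, 2.1, 6.5]
finger_gap: 0.0
8.45 [554.63038408  29.1308648   99.8533623 ] [45.5 -0.1 99.9] [-3.10648525  2.13777327  6.52504519]
```

View pics/w8.png

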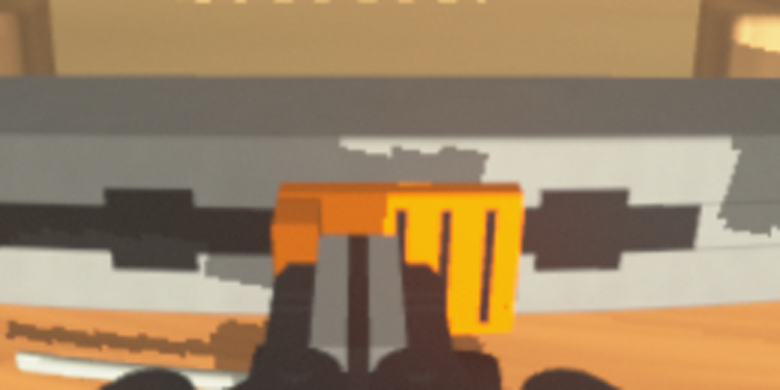

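```bash
python3 -m crank '{"slide":[[0,0.001,-0.001],[0,0.001,-0.006],[0,0,-0.01],[0,0,-0.03],[0,0,-0.02],[0,0,0]],"twist":[0,0,0,0,0,0]}'
python3 - <<'E'
from h import *
st=status.sense();s=viewer.snapshot("wrist");print(st["time"],st["tool_pos"],toboom(st["tool_pos"]),st["ft_force"])
crop(s["img"],130,130,320,160,2.4,"w9.png")
q=viewer.snapshot("scene");crop(q["img"],310,130,160,120,5,"s9.png")
E
```

```text
time: 9.1
tool_pos: [556.7, 31.2, 170.9]
tcp_rot: [-179.9, 0.4, -171.1]
ft_force: [1.0, -0.4, -0.4]
finger_gap: 0.1
9.1 [556.67687367  31.16198243 170.91907233] [ 43.8   2.2 170.9] [ 0.98042918 -0.37821909 -0.38564276]
```

View pics/w9.png

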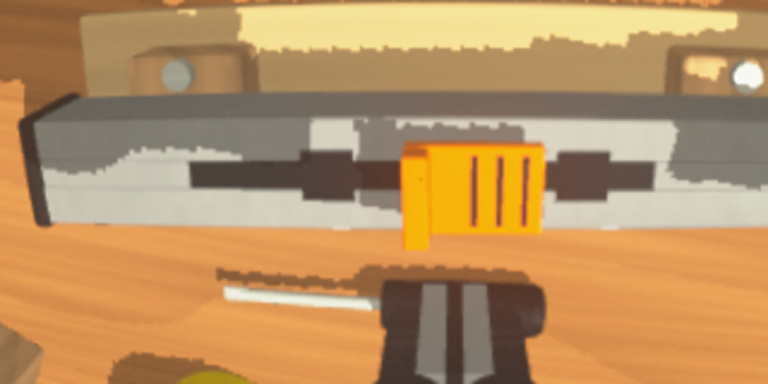

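View pics/s9.png

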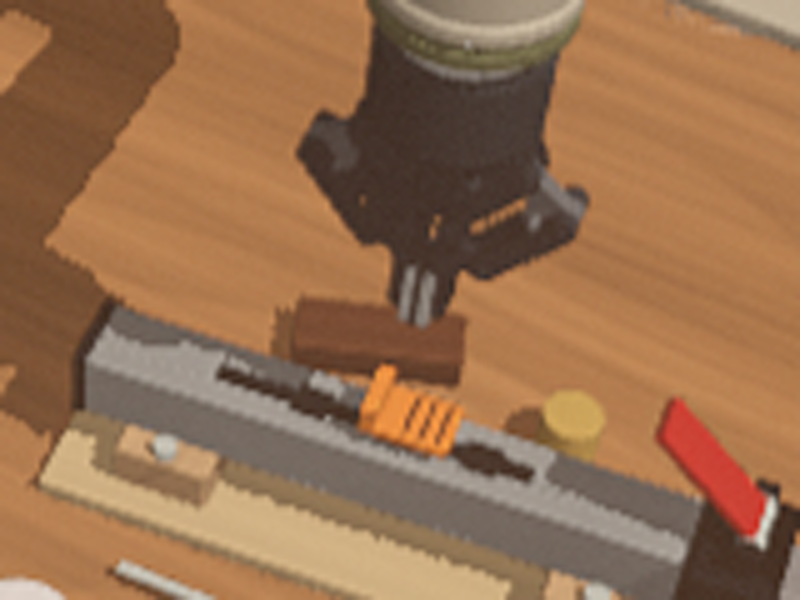

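```bash
python3 - <<'E'
from h import *
s=viewer.snapshot("wrist");st=status.sense();q=viewer.snapshot("scene")
a=np.radians(-81.05);o=np.array([547.9,73.5])
W=lambda x,y,z:np.array([*(o+x*np.array([np.cos(a),np.sin(a)])+y*np.array([-np.sin(a),np.cos(a)])),z])
for Q in (40,41,42,43):
  for p in (0,2,4.5): print(Q,p,(5*(proj(q,W(-26+Q,14,95-p))-proj(q,W(-26,14,95)))).round(1))
A=lambda a,b:(130+(a+.5)/2.4-.5,130+(b+.5)/2.4-.5)
for n,p,z in [("flat ur",A(543,147),95),("flat lr",A(541,232),95),("ridge ol",A(402,155),107),("ridge ll",A(404,248),107),("h3L",A(301,175),80),("h3R",A(354,175),80),("h1R",A(608,175),80)]:
    print(n,toboom(wray(s,st,p,z)))
c0=cv2.cvtColor(cv2.imread("pics/scene0.png"),cv2.COLOR_BGR2RGB)
def cen(im):
    h=cv2.cvtColor(im,cv2.COLOR_RGB2HSV);m=((h[...,0]>8)&(h[...,0]<22)&(h[...,1]>225)&(h[...,2]>120))
    m[:150]=0;m[250:]=0;m[:,:360]=0;m[:,440:]=0
    y,x=np.nonzero(m);return x.mean(),y.mean(),len(x),x.min(),x.max(),y.min(),y.max()
print(cen(c0),cen(q["img"]))
E
```

```text
40 0 [-82.3 -27.5]
40 2 [-82.8 -25. ]
40 4.5 [-83.5 -21.7]
41 0 [-84.4 -28.2]
41 2 [-84.9 -25.6]
41 4.5 [-85.5 -22.4]
42 0 [-86.4 -28.9]
42 2 [-86.9 -26.3]
42 4.5 [-87.6 -23.1]
43 0 [-88.4 -29.6]
43 2 [-89. -27.]
43 4.5 [-89.6 -23.8]
flat ur [ 15.8 -18.5  95. ]
flat lr [15.3  9.4 95. ]
ridge ol [ 57.5 -19.7 107. ]
ridge ll [ 57.6   9.4 107. ]
h3L [93.2 -4.3 80. ]
h3R [75.4 -4.3 80. ]
h1R [-8.2 -4.4 80. ]<stdin>:14: RuntimeWarning: Mean of empty slice.
  ret = ret.dtype.type(ret / rcount)
Traceback (most recent call last):
ValueError: zero-size array to reduction operation minimum which has no identity
```

```bash
python3 - <<'E'
from h import *
q=viewer.snapshot("scene");st=status.sense();print(st["tool_pos"],st["tcp_rot"],st["ft_force"])
def cen(im):
    f=im.astype(float);m=(f[...,0]>150)&(f[...,2]<70)&(f[...,0]-f[...,2]>140)&(f[...,1]<190)
    m[:170]=0;m[250:]=0;m[:,:365]=0;m[:,440:]=0
    n,l,sta,c=cv2.connectedComponentsWithStats(m.astype(np.uint8))
    return [(sta[i].tolist(),c[i].round(2)) for i in range(1,n) if sta[i][4]>30]
c0=cv2.cvtColor(cv2.imread("pics/scene0.png"),cv2.COLOR_BGR2RGB)
print(cen(c0));print(cen(q["img"]))
E
```

```text
[553.04428481  31.38988396 164.71485485] [ 1.79983378e+02 -1.13274275e-01 -1.71050765e+02] [ 0.00536299  0.59846764 -0.57872958]
[([399, 209, 20, 18, 159], array([407.6 , 217.99]))]
[([382, 203, 21, 18, 153], array([390.93, 212.39]))]
```

```bash
python3 -m crank '{"slide":[[0,0.03,-0.008],[0,0.04,0],[0,0.04,0],[0,0.012,0],[0,0,0],[0,0,0]],"twist":[0,0,0,0,0,0]}'
python3 - <<'E'
from h import *
st=status.sense();s=viewer.snapshot("wrist");print(st["time"],st["tool_pos"],toboom(st["tool_pos"]),st["ft_force"])
cv2.imwrite("pics/w10.png",s["img"][:,:,::-1])
q=viewer.snapshot("scene");crop(q["img"],370,130,160,120,5,"s10.png")
E
```

```text
time: 9.95
tool_pos: [534.6, 151.3, 173.2]
tcp_rot: [-180.0, -0.1, -171.0]
ft_force: [0.3, 0.0, 0.0]
finger_gap: 0.2
9.95 [534.57447791 151.26746823 173.23452169] [-78.3  -1.  173.2] [0.28033332 0.04270563 0.03366777]
```

View pics/w10.png

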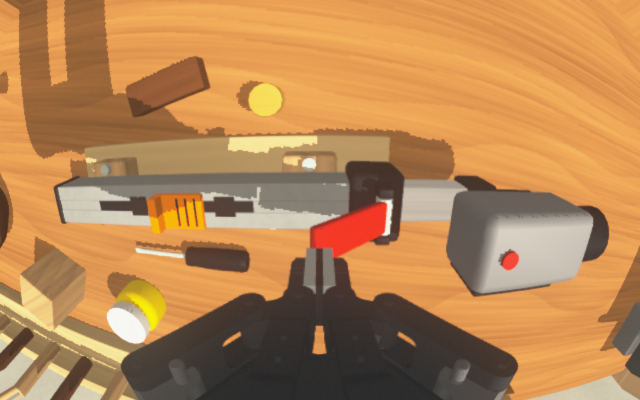

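View pics/s10.png

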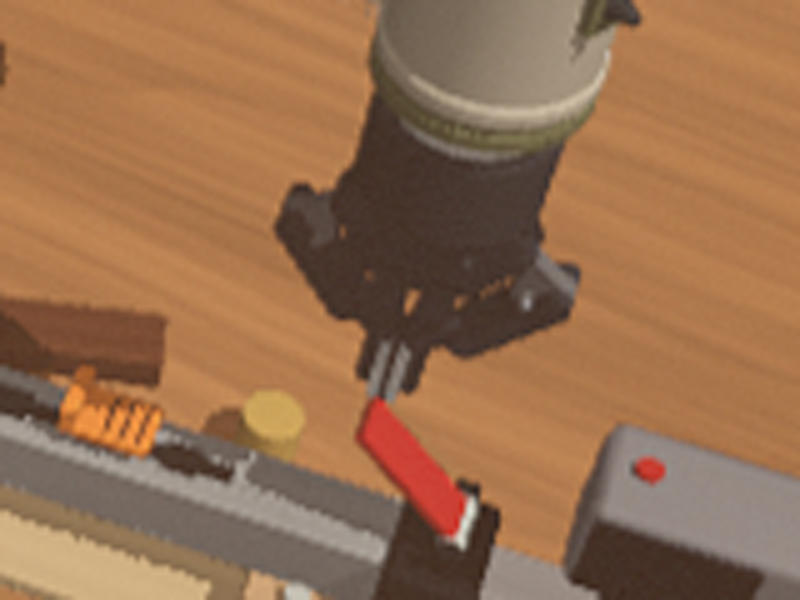

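```bash
python3 -m crank '{"slide":[[-0.001,0,0.01],[0,0,0.006],[0,0,0.004],[0,0,0.004],[0,0,0]],"twist":[0,0,0,0,0]}'
python3 -m crank '{"slide":[[0,-0.001,0.004],[0,-0.002,0.004],[0,-0.003,0.004],[0,0,0]],"twist":[0,0,0,0]}'
python3 - <<'E'
from h import *
q=viewer.snapshot("scene");crop(q["img"],370,130,160,120,5,"s11.png")
E
```

```text
time: 10.55
tool_pos: [536.3, 151.0, 150.1]
tcp_rot: [-179.9, 0.0, -171.1]
ft_force: [0.6, -1.4, 2.6]
finger_gap: 0.2
time: 10.95
tool_pos: [536.3, 145.8, 137.0]
tcp_rot: [180.0, -0.1, -171.1]
ft_force: [-0.1, 0.0, -0.3]
finger_gap: 0.1
```

View pics/s11.png

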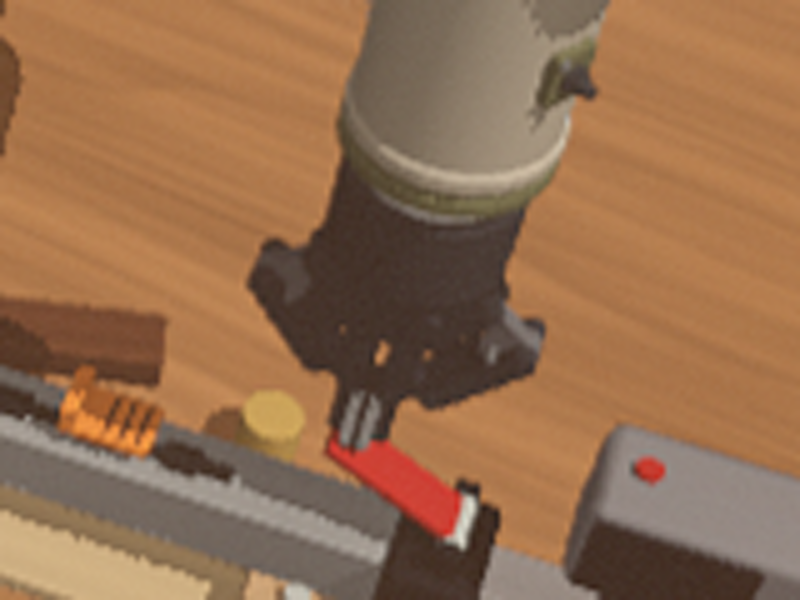

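```bash
python3 -m crank '{"slide":[[0,-0.002,0.005],[0,-0.001,0.006],[0,-0.001,0.006],[0,-0.001,0.006],[0,0,0.004],[0,0,0.002],[0,0,0]],"twist":[0,0,0,0,0,0,0]}'
python3 -m crank '{"slide":[[0,0,0.002],[0,0,0.001],[0,0,0]],"twist":[0,0,0]}'
```

```text
time: 11.7
tool_pos: [537.0, 141.3, 108.3]
tcp_rot: [180.0, -0.1, -171.1]
ft_force: [0.5, 0.1, 0.0]
finger_gap: 0.0
time: 12.0
tool_pos: [537.4, 141.3, 105.9]
tcp_rot: [180.0, -0.0, -171.0]
ft_force: [-0.7, 0.4, 0.0]
finger_gap: 0.2
```

```bash
python3 -m crank '{"slide":[[0,0,0.001],[0,0,0.001],[0,0,0]],"twist":[0,0,0]}'
python3 -m crank '{"slide":[[0,0,0.001],[0,0,0]],"twist":[0,0]}'
```

```text
time: 12.3
tool_pos: [537.6, 141.2, 103.9]
tcp_rot: [-180.0, 0.0, -171.1]
ft_force: [-0.4, -1.2, -0.3]
finger_gap: -0.0
time: 12.5
tool_pos: [537.6, 141.3, 103.3]
tcp_rot: [180.0, 0.0, -171.1]
ft_force: [-1.5, -1.8, 3.9]
finger_gap: 0.1
```

```bash
python3 -m crank '{"slide":[[0,0,0.0005],[0,0,0]],"twist":[0,0]}'
python3 -m crank '{"slide":[[0,0,0.0005],[0,0,0]],"twist":[0,0]}'
```

```text
time: 12.7
tool_pos: [537.7, 141.3, 103.3]
tcp_rot: [-180.0, 0.0, -171.0]
ft_force: [-3.0, -0.4, 7.2]
finger_gap: -0.1
time: 12.9
tool_pos: [537.8, 141.3, 103.1]
tcp_rot: [-180.0, 0.0, -171.0]
ft_force: [-4.3, -1.2, 10.5]
finger_gap: -0.2
```

```bash
python3 -m crank '{"slide":[[0,0,-0.005],[0,0,-0.02],[0,0,-0.04],[0,0,-0.04],[0.02,0,-0.02],[0.03,0,0],[0.02,0,0],[0,0,0]],"twist":[0,0,0,0,0,0,0,0]}'
python3 - <<'E'
from h import *
st=status.sense();s=viewer.snapshot("wrist");print(st["time"],st["tool_pos"],toboom(st["tool_pos"]),st["ft_force"])
cv2.imwrite("pics/w12.png",s["img"][:,:,::-1])
q=viewer.snapshot("scene");crop(q["img"],310,160,160,120,5,"s12.png");cv2.imwrite("pics/sf.png",q["img"][:,:,::-1])
E
```

```text
time: 13.7
tool_pos: [466.9, 130.4, 227.1]
tcp_rot: [180.0, 0.0, -171.0]
ft_force: [1.5, 0.1, -1.1]
finger_gap: -0.1
13.7 [466.86909758 130.3889947  227.14945996] [-68.1 -71.1 227.1] [ 1.47028842  0.06359509 -1.0535422 ]
```

View pics/w12.png

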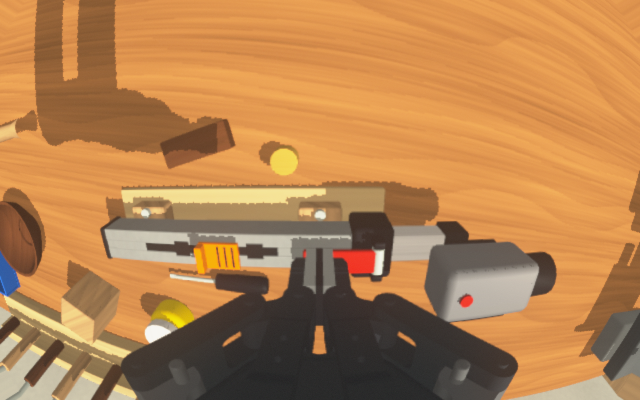

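View pics/s12.png

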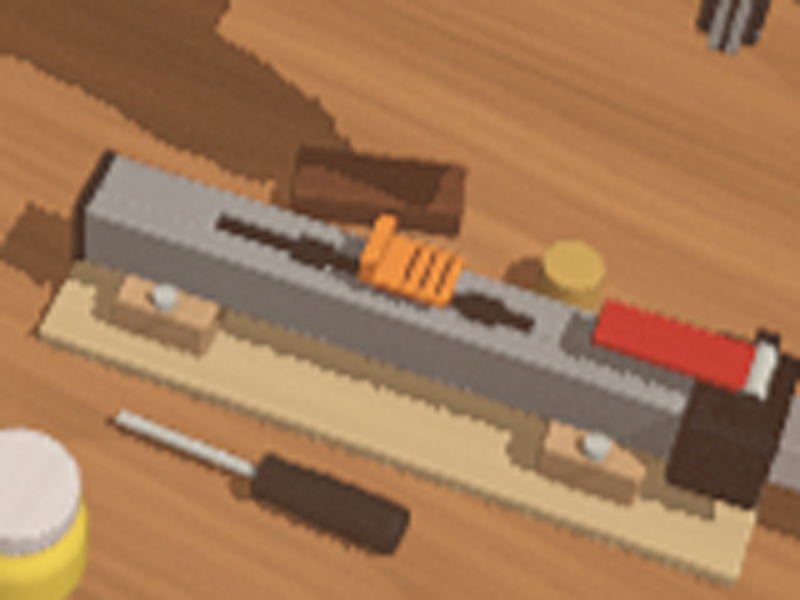

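View pics/sf.png

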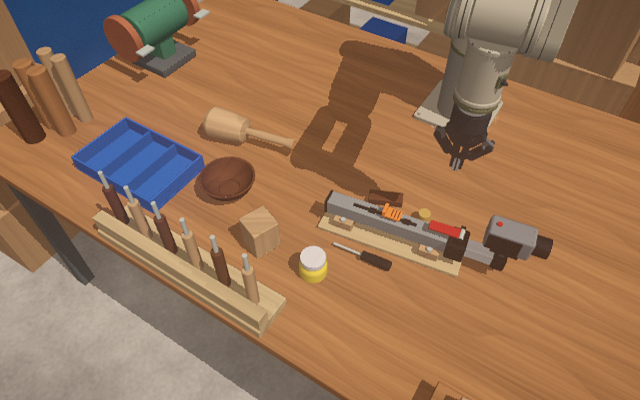

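```bash
python3 - <<'E'
from h import *
from bench import hand_in
q=viewer.snapshot("scene")
f=q["img"].astype(float);m=(f[...,0]>150)&(f[...,2]<70)&(f[...,0]-f[...,2]>140)&(f[...,1]<190)
m[:170]=0;m[250:]=0;m[:,:365]=0;m[:,440:]=0
n,l,sta,c=cv2.connectedComponentsWithStats(m.astype(np.uint8));print([(sta[i].tolist(),c[i]) for i in range(1,n) if sta[i][4]>30])
c0=cv2.imread("pics/scene0.png")[:,:,::-1].astype(float)
P=cv2.absdiff(c0,f).max(2)>60; P=P.astype(np.uint8)
n,l,sta,c=cv2.connectedComponentsWithStats(P);print([sta[i].tolist() for i in range(1,n) if sta[i][4]>25])
print(hand_in())
E
```

```text
[([382, 203, 21, 18, 152], array([390.89473684, 212.20394737])), ([429, 221, 11, 10, 77], array([434.63636364, 225.28571429]))]
[[478, 0, 42, 20, 510], [519, 0, 13, 30, 46], [532, 0, 11, 22, 70], [547, 0, 31, 48, 450], [457, 7, 7, 18, 69], [462, 10, 8, 22, 85], [535, 13, 16, 26, 136], [529, 22, 7, 11, 33], [503, 39, 51, 22, 281], [348, 41, 22, 9, 41], [375, 40, 71, 33, 436], [490, 50, 12, 8, 42], [348, 72, 23, 13, 54], [495, 77, 13, 13, 98], [380, 94, 37, 17, 162], [464, 100, 20, 8, 42], [479, 105, 19, 19, 152], [418, 107, 31, 19, 221], [445, 121, 48, 35, 742], [487, 129, 33, 24, 165], [433, 131, 39, 39, 412], [317, 142, 13, 12, 26], [474, 146, 123, 65, 1650], [381, 208, 19, 14, 150], [441, 210, 19, 18, 86], [399, 214, 20, 14, 170], [483, 218, 25, 52, 553], [429, 221, 29, 17, 185], [504, 221, 8, 17, 52], [536, 235, 17, 18, 223], [466, 239, 7, 11, 43], [507, 242, 67, 35, 821], [486, 270, 20, 9, 73]]
the job is handed in; nothing more can be done
None
```

I pressed the orange button about 5.5 mm down, slid the tube in, then eased off and pushed on the ridge until the button sprang up in the next hole. I then folded the red lever down from above, backed the arm clear and handed the job in after about 14 s of robot time.

- **Button:** the pictures put the tube about 40.5 mm in, against about 42 mm measured to the next hole, which is within the 2 mm of play. Its shift in the scene picture matches a button that is fully up. That check is good to about 1 mm, and I did not test the latch by pushing on the tube.
- **Lever:** it looks flat along the tube in the last pictures. It stopped hard with the fingertip at z = 103.1 mm; 103.5 mm was expected.
- **Forces:** the highest reading on the boom was about 10–11 N, well under 30 N. These are readings at the end of each move, not a continuous record.
- **Other items:** comparing the first and last pictures, the only changes were the arm and its shadow, and the boom's moving parts.

One thing differed from the plan: just before the button came fully up, the flared finger held it about 2 mm down. It rose fully once I lifted the finger away.

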